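# Label the fallen bottle's place on the bench riser

## Task

Stand the fallen spouted bottle upright again on the riser's deck, between the two label holders already fitted, and let go of it. Then take the loose label holder from the worktop and push its tongue down behind the riser's front lip, centred in front of the bottle and facing forward like the other two, until it is fully home on the lip. A spring strip lifts it again if it is let go, so finish while still holding it pressed home with the gripper, ready for its clamp screw, and leave the pot, the tin and the screwdriver where they are.

Things in the scene. Friction and masses are not known exactly. Their poses are not given: they have to be found in the camera images.
- riser: Fixed grey sheet-steel bench riser, 190 deep (x) x 410 wide (y) mm. Origin under its centre on the worktop; -x is its front, +y its left end. Flat deck top at z 65, no rear wall. Two fitted label holders at y -155 and +155 leave only |y| < 115 free. Three knurled clamp screws on the front.
- lip_mid (a point): Middle of the front lip's top edge, at riser (-93, 0, 93) mm, 28 above the deck. The lip is 4 thick, x -95 to -91. Behind it is a slot open upward, x -91 to -81.5, then a guide strip 3.5 thick with rounded top at z 79 (14 below the lip's top).
- glue_bottle: Loose plastic bottle with a spout, lying on the riser's deck; about 70 g. Origin: centre of its flat base; +z runs from base to spout. Body 37 in diameter up to z 76, cap and spout 21 in diameter (collider) from z 76 to 106. Upright, its origin is at deck height.
- ticket_holder: Loose grey plastic label holder, 80 mm long (y), standing on tongue and face edge, 50 g. Origin: centre of the tongue's underside. Tongue x -3 to 3, z 0 to 24, round nose; shoulder x -12.5 to 3, z 24 to 30, its underside seats on the lip; push fin (grip here) x -9 to 1, |y| < 28, z 30 to 46; ticket face slopes forward (-x) and down to x -29, z 0.
- ticket_face (a point): Middle of the loose holder's sloping ticket face, 20 mm in front (-x) of the tongue's middle, 12 above its underside. Fully home, the holder's axes are parallel to the riser's and its origin is at riser x -88 to -84.5, z 69.
- spring_strip (a joint): Travel in m of the sprung steel strip in the slot's middle stretch (|y| < 111 mm): 0 free, its top at riser z 75 mm, growing as it is pressed down to 0.0075. It takes about 3 N to start and 6.6 N at 0.006, where the holder is home, and lifts the holder when let go.
- flux_pot: Small round pot with white lid, 42 in diameter, 23 high, on the deck behind one fitted holder; origin under its centre. Bystander.
- tip_tin: Round tin of brass wool, 61 in diameter, 39 high, on the deck behind the other fitted holder; origin under its centre. Bystander.
- red_driver: Red-handled screwdriver, 146 long, lying on the worktop right of the work; origin under its middle. Bystander.
Mind the look-alikes: they are no part of the job. Leave any black look-alike of the glue_bottle alone. Leave any blue look-alike of the ticket_holder alone.

How it is judged:
By the outcome, as a careful person would: the job done as asked, in the order asked, and still so for the second after the job is handed in, while the arm keeps its last pose, push and grip.
It also fails if it takes over 54 s, if anything falls off the work surface, if the arm or the gripper's body presses on something with over 40 N, if the wrist force passes 120 N, or if a joint passes its speed limit or range.

## Robot

A 6-joint arm with a two-finger parallel gripper is mounted at the origin on a cart in front of the work surface, level with it; the furniture and walls round the work are solid. World frame = base frame: x ahead of the robot, y to its left, z up, the work surface at z = 0. Lengths are in m, angles in rad, forces in N, time in s.
With the tool pointing down it reaches from about 0.325 to 0.75 m from the base axis. Payload 7.6 kg.
Tool frame: the origin (TCP) lies midway between the tips of the shut fingers; the grasp point (between the pads) lies bot.pinch_z behind it (bot.pinch_z is the distance from the TCP to the grasp point, in m); z points along the fingers, y is the line along which they close (so a half turn about z gives the same grasp; the last joint's range is limited). The gripper opens to 85 mm and grips with 20 to 120 N. Pads are 22 mm wide; open, the fingers measure 114 mm over their backs; the gripper's body (76 mm by 85 mm) begins 54 mm behind the grasp point. The pads swing forward as they close: fully open they stand 13 mm farther back than shut.
Start: joints at [-1.284, 0.052, 1.401, -0, 1.689, -0.07], TCP at [0.183, -0.492, 0.231] pointing down, gripper open.
Joint ranges: [-2.9, 2.9], [-0.91, 2.17], [0.12, 2.37], [-1.06, 4.2], [0.26, 2.73], [-2.93, 2.93]. Speed limits (rad/s): [2.57, 2.57, 3.01, 3.14, 3.14, 3.14].

## Interface

Orientations are given as a unit quaternion [w, x, y, z].
In Python, from cell import bot gives the robot as it stands.
- The arm moves only by the shell command python3 -m crank 'ROWS' [FORCE]. ROWS is JSON, a list of rows, each an object of numbers: "tx", "ty", "tz": the shift along the world's x, y, z each as a share of 150 mm, from -1 to 1; "turn": the turn about the world's z as a share of 60 degrees, from -1 to 1; "jaw": the closure, from -1 (fully open) to 1 (shut). In form: [{"tx": .., "ty": .., "tz": .., "turn": .., "jaw": ..}, ...]. A call has 1 to 8 rows; each row is the pose to reach, as a shift and turn from the pose commanded when the call began; what a row does not reach only later rows make up. A row lasts 1/10 s, in which the tool goes at most 50 mm and 8.59 degrees, less where a joint would pass 70% of its speed; a pose out of reach is approached as far as the arm can. A call with a number of a shift or a turn outside -1 to 1 is refused whole. A call with a gripper value outside its range is refused whole. The fingers move at their own pace and stop on an object; FORCE is the grip in N (left out, the last holds). Time passes only in rows, so rows that repeat a pose let the fingers close. It gives the time, the measured TCP pose, the force, the opening and the grip force at its end, in the units of the state.
- bot.get_obs(): the state, without advancing time (a new reading comes with each control period).
- bot.snapshot(name): name is "scene" or "top" or "wrist"; returns the picture (480x640x3 uint8, red, green, blue); there is no depth.
- bot.get_calibration(name): a dict with "K" (3x3 intrinsics, pixels), "pose" (4x4, takes a point from camera to world coordinates). Camera axes: x right, y up, looking along -z (the intrinsics and any distortion apply to the point x, -y, -z); pixel columns grow to the right and rows downward; lengths in m; the calibration is good to about 2 mm. A picture is of the moment at which its call begins: read the wrist's pose just before it. get_calibration takes no time and is no camera call; for the wrist camera it gives the pose at the moment of the call.
- bot.hand_in(): hands the job in; it is judged then, once.
The state is a dict: "t": time; "joint_positions": joint angles; "joint_vel": joint speeds; "joint_torque": joint torques, N m; "eef_pos": TCP position; "orientation": TCP orientation; "force": force on the tool from outside, world axes, zero at the start; "moment": the same for the moment, N m; "gripper_width": finger opening in m; "finger_force": force on a finger pad.
Only numpy, scipy, OpenCV 4.12 (cv2) and the standard library are available. Lean on these libraries where they do the work, as an engineer would, in place of code of your own. Each camera call takes 0.05 s, during which the arm holds its last target. There are 200 camera calls.

## Working session

There is one attempt and no reset: what is moved stays moved. The work goes in short steps, Python scripts to look and compute and a shell command to move; the robot and the scene stay as the last step left them, time stands still between calls to the robot, and variables do not carry over. Pictures are saved under pics/ and viewed, at most 10 in all, crops included, and the job is handed in when it is done.

```bash
mkdir -p pics; ls; python3 - <<'E'
from cell import bot
import cv2,numpy as np
for n in("scene","top"):
    im=bot.snapshot(n); cv2.imwrite(f"pics/{n}0.png",im[:,:,::-1])
    c=bot.get_calibration(n); print(n,{k:np.round(v,4).tolist() if not isinstance(v,str) else v for k,v in c.items()})
o=bot.get_obs();print({k:np.round(v,3).tolist() for k,v in o.items()},bot.pinch_z)
E
```

```text
pics
scene {'K': [[440.6798, 0.0, 324.9317], [0.0, 440.6798, 240.5261], [0.0, 0.0, 1.0]], 'pose': [[0.8706, 0.3023, -0.3883, 0.1151], [-0.4919, 0.555, -0.6709, -0.9823], [0.0127, 0.775, 0.6318, 0.6456], [0.0, 0.0, 0.0, 1.0]]}
top {'K': [[484.6336, 0.0, 317.5422], [0.0, 484.6336, 240.4502], [0.0, 0.0, 1.0]], 'pose': [[-0.0197, 0.9934, -0.1131, 0.3288], [-0.9996, -0.0173, 0.0222, -0.4087], [0.0201, 0.1135, 0.9933, 1.2318], [0.0, 0.0, 0.0, 1.0]]}
{'t': 0.1, 'joint_positions': [-1.284, 0.053, 1.402, 0.0, 1.689, -0.07], 'joint_vel': [0.001, -0.0, -0.003, -0.003, 0.001, 0.0], 'joint_torque': [0.002, -38.258, -36.099, -0.0, 0.005, -0.0], 'eef_pos': [0.183, -0.492, 0.231], 'orientation': [-0.001, 0.984, 0.177, -0.0], 'force': [-0.28, -0.324, -0.073], 'moment': [0.07, -0.033, 0.034], 'finger_force': 0.0, 'gripper_width': 0.086} 0.0187
```

View pics/scene0.png

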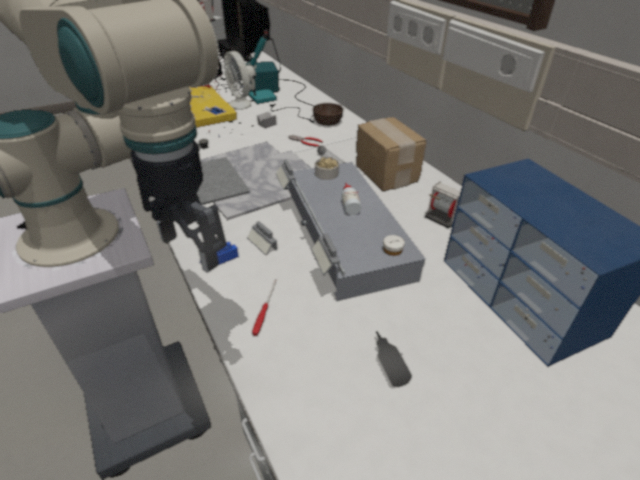

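View pics/top0.png

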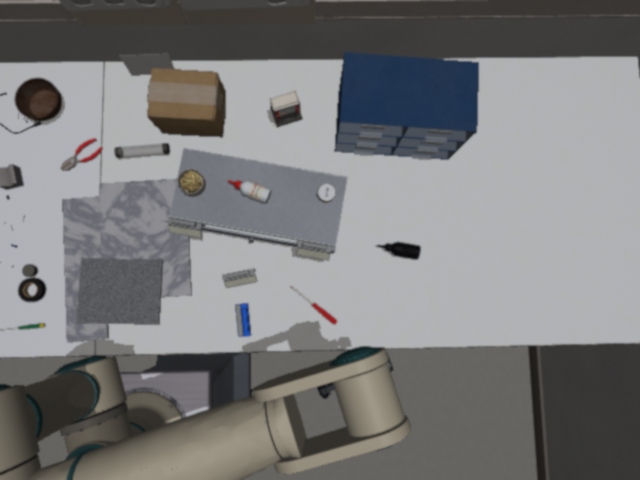

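The top view shows the white/red-spout bottle on the deck at about (252,190), and the black look-alike bottle on the worktop at (400,249). The grey loose holder is at (240,278), with the blue look-alike at (244,320). The two fitted holders on the riser are at (186,230) and (313,252). I choose the white bottle and the grey holder at (240,278), and check both in a close crop.

```bash
cat > h.py <<'E'
from cell import bot
import cv2,numpy as np
def proj_ray(n,uv,z,c=None):
    c=c or bot.get_calibration(n);K=np.array(c["K"]);T=np.array(c["pose"])
    d=np.c_[(uv[:,0]-K[0,2])/K[0,0],-(uv[:,1]-K[1,2])/K[1,1],-np.ones(len(uv))]@T[:3,:3].T
    o=T[:3,3];return o+d*((z-o[2])/d[:,2])[:,None]
def P(n,uv,z): return proj_ray(n,np.atleast_2d(np.array(uv,float)),z)
def px(n,X,c=None):
    c=c or bot.get_calibration(n);K=np.array(c["K"]);T=np.array(c["pose"])
    p=(np.atleast_2d(X)-T[:3,3])@T[:3,:3];return np.c_[K[0,0]*p[:,0]/-p[:,2]+K[0,2],-K[1,1]*p[:,1]/-p[:,2]+K[1,2]]
E
python3 - <<'E'
from h import *
im=cv2.imread("pics/top0.png")
cv2.imwrite("pics/crop1.png",cv2.resize(im[140:345,160:360],None,fx=3.9,fy=2.9*3.9/2.9,interpolation=cv2.INTER_CUBIC)[:600*4//3][:800])
c=cv2.resize(im[140:345,160:360],None,fx=2.9,fy=2.9,interpolation=cv2.INTER_CUBIC);cv2.imwrite("pics/crop1.png",c);print(c.shape)
E
```

```text
(594, 580, 3)
```

View pics/crop1.png

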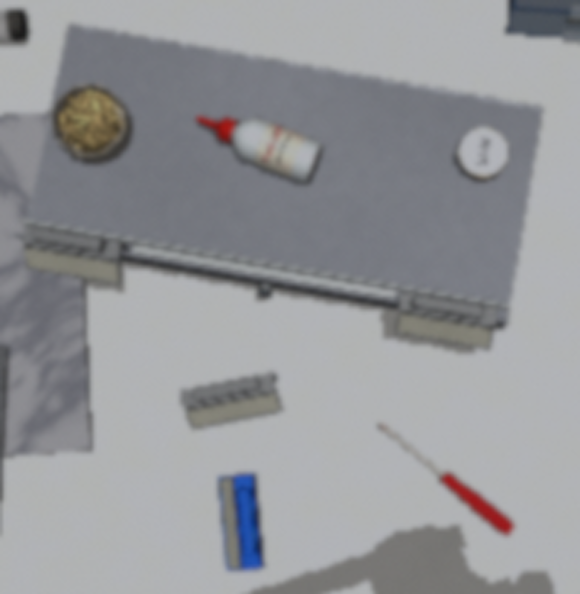

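The crop confirms both choices. The white bottle runs from its red spout tip at crop (200,121) to its base at (313,168). The grey-beige loose holder is at (232,400) with its face toward the robot, and the blue look-alike at (241,522) is ignored.

```bash
python3 - <<'E'
from h import *
f=lambda a:np.array(a)/2.9+[160,140]-[0.33,0.33]
b=P("top",f([[70,25],[541,107]]),.065); print("back corners",b.round(4),np.linalg.norm(b[0]-b[1]))
y=(b[0]-b[1])[:2];y/=np.linalg.norm(y);x=np.array([y[1],-y[0]]);yaw=np.arctan2(x[1],x[0])
O=b.mean(0)[:2]-.095*x;print("O",O,"yaw deg",np.degrees(yaw))
R=lambda p:np.c_[(p[:,:2]-O)@x,(p[:,:2]-O)@y,p[:,2]]*1000
im=cv2.imread("pics/top0.png");hsv=cv2.cvtColor(im,cv2.COLOR_BGR2HSV)
def box(m,x0,y0,x1,y1):
    k=np.zeros_like(m);k[y0:y1,x0:x1]=m[y0:y1,x0:x1];v,u=np.nonzero(k);return np.c_[u,v].astype(float)
sub=hsv[170:205,220:275]
red=box(((hsv[...,1]>120)&((hsv[...,0]<8)|(hsv[...,0]>172))).astype(np.uint8),220,170,250,205)
wh=box(((hsv[...,2]>150)).astype(np.uint8),225,175,280,207)
for n,m in(("red",red),("white",wh)):
    (c,s,a)=cv2.minAreaRect(m.astype(np.float32));print(n,len(m),c,s,a,P("top",m.mean(0),.0835).round(4),R(P("top",m.mean(0),.0835)).round(1))
allp=np.r_[red,wh];w=P("top",allp,.0835)[:, :2];c=w.mean(0)
d=P("top",red.mean(0),.0835)[0,:2]-P("top",wh.mean(0),.0835)[0,:2];d/=np.linalg.norm(d)
t=(w-c)@d;n=(w-c)@[-d[1],d[0]];print("axis",d,np.degrees(np.arctan2(d[1],d[0])),"len",t.min(),t.max(),"w",n.min(),n.max(),"base",c+d*t.min(),"tip",c+d*t.max())
tt=(P("top",wh,.0835)[:,:2]-c)@d;print("white extent",tt.min(),tt.max())
print("lip screw/ fitted faces",R(P("top",f([[264,292]]),.07)).round(1),R(P("top",f([[122,240],[398,293]]),.093)).round(1))
print("pot,tin",R(P("top",f([[483,152]]),.088)).round(),R(P("top",f([[91,122]]),.104)).round())
# loose holder
m=((hsv[...,2]<155)).astype(np.uint8);h=box(m,218,265,262,292);(c,s,a)=cv2.minAreaRect(h.astype(np.float32));print("holder",len(h),c,s,a)
for q in([188,405],[276,380],[196,428],[281,408]):print(q,P("top",f([q]),.0 if q[1]>406 else .046).round(4))
E
```

```text
back corners [[ 0.6959 -0.1098  0.065 ]
 [ 0.6189 -0.5086  0.065 ]] 0.4061467046728752
O [ 0.56413737 -0.29120185] yaw deg -10.93713588978043
red 48 (235.40591430664062, 182.2764892578125) (11.388850212097168, 6.6163787841796875) 40.601295471191406 [[ 0.6009 -0.2402  0.0835]] [[26.5 57.  83.5]]
white 269 (252.09019470214844, 188.76544189453125) (32.30811309814453, 10.410391807556152) 21.037511825561523 [[ 0.5857 -0.2847  0.0835]] [[19.9 10.5 83.5]]
axis [0.32467451 0.94582581] 71.05414353913721 len -0.04027557470944711 0.057525697288205425 w -0.013507295049068793 0.01399144983197243 base [ 0.57491553 -0.31603454] tip [ 0.60666911 -0.22353157]
white extent -0.04027557470944711 0.03766201996574744
lip screw/ fitted faces [[-101.4   -1.9   70. ]] [[ -81.6  116.6   93. ]
 [ -85.6 -112.5   93. ]]
pot,tin [[  43. -161.   88.]] [[  8. 158. 104.]]
holder 491 (239.28848266601562, 277.9422912597656) (14.512594223022461, 34.3203239440918) 78.69007110595703
[188, 405] [[ 0.3727 -0.2071  0.046 ]]
[276, 380] [[ 0.3923 -0.2808  0.046 ]]
[196, 428] [[ 0.3543 -0.2063  0.    ]]
[281, 408] [[ 0.3703 -0.2801  0.    ]]
```

```bash

python3 -m crank '[{"tx":0.94,"ty":0.59,"tz":0,"turn":0.28,"jaw":0},{"tx":0.94,"ty":0.59,"tz":0,"turn":0.28,"jaw":0},{"tx":0.94,"ty":0.59,"tz":0,"turn":0.28,"jaw":0},{"tx":0.94,"ty":0.59,"tz":0,"turn":0.28,"jaw":0}]' 20
python3 -m crank '[{"tx":0.94,"ty":0.59,"tz":0,"turn":0.28,"jaw":0},{"tx":0.94,"ty":0.59,"tz":0,"turn":0.28,"jaw":0},{"tx":0.94,"ty":0.59,"tz":0,"turn":0.28,"jaw":0},{"tx":0.94,"ty":0.59,"tz":0,"turn":0.28,"jaw":0}]'
python3 -m crank '[{"tx":0.93,"ty":0.59,"tz":0,"turn":0.28,"jaw":0},{"tx":0.93,"ty":0.59,"tz":0,"turn":0.28,"jaw":0},{"tx":0.93,"ty":0.59,"tz":0,"turn":0.28,"jaw":0},{"tx":0.93,"ty":0.59,"tz":0,"turn":0.28,"jaw":0},{"tx":0.93,"ty":0.59,"tz":0,"turn":0.28,"jaw":0}]'
python3 - <<'E'
from h import *
c=bot.get_calibration("wrist");im=bot.snapshot("wrist");cv2.imwrite("pics/w1.png",im[:,:,::-1])
import json;json.dump({k:np.array(v).tolist() for k,v in c.items() if k in("K","pose")},open("w1.json","w"))
print(np.round(c["pose"],3).tolist(),np.array(c["K"])[0,0],[k for k in c])
E
```

```text
t: 0.5
eef_pos: [0.3273, -0.4009, 0.2309]
orientation: [-0.0, 0.947, 0.321, 0.0]
force: [-0.1, 0.1, 0.3]
gripper_width: 0.0425
finger_force: 0.0
t: 0.9
eef_pos: [0.4682, -0.312, 0.2305]
orientation: [-0.001, 0.89, 0.456, 0.0]
force: [0.2, 0.2, 0.6]
gripper_width: 0.0428
finger_force: 0.0
t: 1.4
eef_pos: [0.606, -0.2249, 0.2299]
orientation: [-0.001, 0.814, 0.581, -0.0]
force: [-0.7, -0.7, 0.0]
gripper_width: 0.0426
finger_force: 0.0
[[0.945, 0.315, 0.087, 0.628], [-0.326, 0.913, 0.245, -0.165], [-0.002, -0.26, 0.966, 0.374], [0.0, 0.0, 0.0, 1.0]] 366.324329049525 ['K', 'pose']
```

View pics/w1.png

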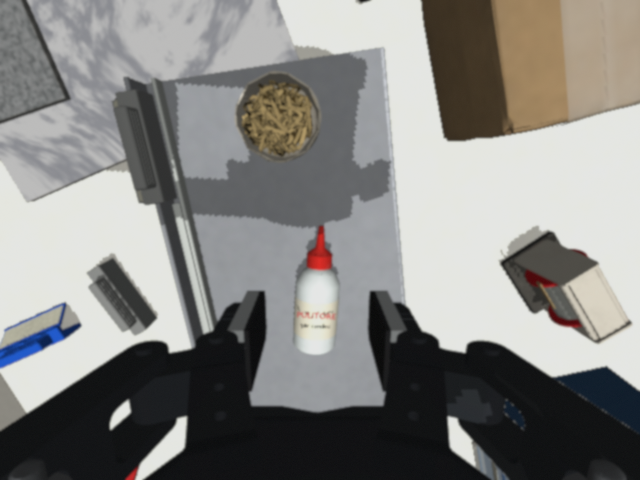

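The wrist view shows the bottle with its spout tip at (320,226), the cap/body joint at (319,268) and its base at (314,353), well aligned with the tool. The loose holder is at (120,295) and the blue one at (40,335).

```bash
python3 - <<'E'
from h import *
import json;c=json.load(open("w1.json"))
Q=lambda uv,z:proj_ray(0,np.atleast_2d(np.array(uv,float)),z,c)
s,j,b=[Q(u,.0835)[0,:2] for u in([320,226],[319,268],[315,352])]
d=(j-b)/np.linalg.norm(j-b);print("tip",s,"joint",j,"base",b,np.linalg.norm(s-b),np.linalg.norm(j-b),"ang",np.degrees(np.arctan2(d[1],d[0])))
im=cv2.imread("pics/w1.png");hsv=cv2.cvtColor(im,cv2.COLOR_BGR2HSV)
m=(((hsv[...,0]<8)|(hsv[...,0]>172))&(hsv[...,1]>120)).astype(np.uint8);m[:, :300]=0;m[:220]=0;m[275:]=0;m[:,340:]=0
v,u=np.nonzero(m);print("red u mean",u.mean(),v.min(),v.max())
print("target s=95",b+d*.095)
print("back left corner",Q([385,48],.065), "expect .6959 -.1098")
E
```

```text
tip [ 0.61014098 -0.22250756] joint [ 0.59775985 -0.25604972] base [ 0.56883025 -0.32928274] 0.11448806253080386 0.07874005823989887 ang 68.44424502230231
red u mean 319.21803278688526 226 269
target s=95 [ 0.60373386 -0.24092699]
back left corner [[ 0.70070783 -0.11144691  0.065     ]] expect .6959 -.1098
```

```bash

python3 -m crank '[{"tx":0,"ty":-0.087,"tz":-0.33,"jaw":0},{"tx":0,"ty":-0.087,"tz":-0.66,"jaw":0},{"tx":0,"ty":-0.087,"tz":-0.87,"jaw":0},{"tx":0,"ty":-0.087,"tz":-0.87,"jaw":0}]'
python3 -m crank '[{"tz":-0.1,"jaw":0},{"tz":-0.21,"jaw":0},{"tz":-0.21,"jaw":0}]'
python3 -m crank '[{"jaw":0.3},{"jaw":0.5},{"jaw":0.5},{"jaw":0.5}]' 20
python3 - <<'E'
from h import *
im=bot.snapshot("wrist");cv2.imwrite("pics/w2.png",im[150:,150:500,::-1])
E
```

```text
invalid input at $[0]: expected keys tx, ty, tz, turn, jaw
invalid input at $[0]: expected keys tx, ty, tz, turn, jaw
invalid input at $[0]: expected keys tx, ty, tz, turn, jaw
```

View pics/w2.png

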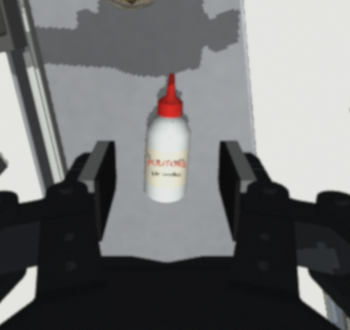

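The arm has not moved because each row needs all the keys. The picture is unchanged.

```bash

python3 -m crank '[{"tx":0,"ty":-0.087,"tz":-0.33,"turn":0,"jaw":0},{"tx":0,"ty":-0.087,"tz":-0.66,"turn":0,"jaw":0},{"tx":0,"ty":-0.087,"tz":-0.87,"turn":0,"jaw":0},{"tx":0,"ty":-0.087,"tz":-0.87,"turn":0,"jaw":0}]'
python3 -m crank '[{"tx":0,"ty":0,"tz":-0.1,"turn":0,"jaw":0},{"tx":0,"ty":0,"tz":-0.21,"turn":0,"jaw":0},{"tx":0,"ty":0,"tz":-0.21,"turn":0,"jaw":0}]'
python3 -m crank '[{"tx":0,"ty":0,"tz":0,"turn":0,"jaw":0.3},{"tx":0,"ty":0,"tz":0,"turn":0,"jaw":0.52},{"tx":0,"ty":0,"tz":0,"turn":0,"jaw":0.52},{"tx":0,"ty":0,"tz":0,"turn":0,"jaw":0.52}]' 20
```

```text
t: 1.9
eef_pos: [0.6008, -0.2397, 0.0947]
orientation: [-0.005, 0.816, 0.579, -0.003]
force: [-0.8, 0.6, -0.2]
gripper_width: 0.0428
finger_force: 0.0
t: 2.2
eef_pos: [0.6041, -0.2394, 0.0678]
orientation: [-0.001, 0.815, 0.579, -0.001]
force: [0.3, 0.9, 0.6]
gripper_width: 0.0427
finger_force: 0.0
t: 2.6
eef_pos: [0.6055, -0.2396, 0.0705]
orientation: [0.001, 0.815, 0.58, 0.001]
force: [-0.3, 0.8, 2.7]
gripper_width: 0.0206
finger_force: 7.2
```

```bash

python3 -m crank '[{"tx":-0.003,"ty":-0.01,"tz":0.05,"turn":0,"jaw":0.52},{"tx":-0.01,"ty":-0.025,"tz":0.1,"turn":0,"jaw":0.52},{"tx":-0.018,"ty":-0.05,"tz":0.16,"turn":0,"jaw":0.52},{"tx":-0.03,"ty":-0.09,"tz":0.23,"turn":0,"jaw":0.52},{"tx":-0.05,"ty":-0.138,"tz":0.3,"turn":0,"jaw":0.52},{"tx":-0.05,"ty":-0.138,"tz":0.3,"turn":0,"jaw":0.52}]'
python3 - <<'E'
from h import *
a=bot.snapshot("wrist")[100:,100:540,::-1];b=bot.snapshot("scene")[120:280,220:440,::-1]
b=cv2.resize(b,None,fx=1.63,fy=1.63);o=np.zeros((380,440+b.shape[1],3),np.uint8);o[:,:440]=a;o[:b.shape[0],440:]=b;cv2.imwrite("pics/m3.png",o);print(o.shape)
E
```

```text
t: 3.2
eef_pos: [0.5978, -0.262, 0.1171]
orientation: [0.002, 0.815, 0.579, 0.001]
force: [-0.2, 1.0, 0.0]
gripper_width: 0.0208
finger_force: 7.1
(380, 799, 3)
```

View pics/m3.png

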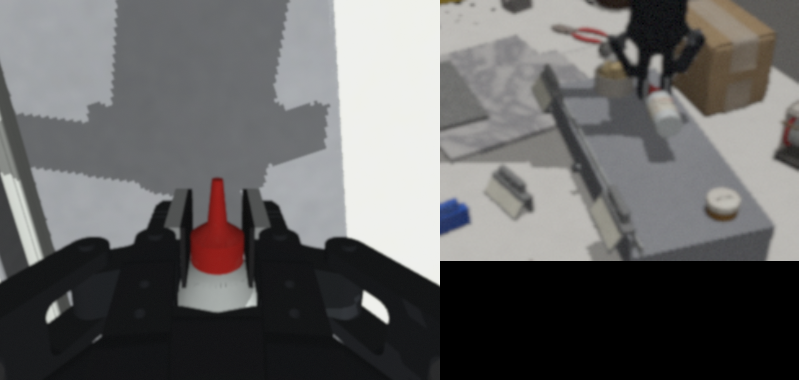

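The picture shows the cap held between the pads, with the red spout tip at crop (217,178). To get the tilt, I compare that pixel with predictions.

```bash
python3 - <<'E'
from h import *
e=np.array(bot.get_obs()["eef_pos"]);d=np.array([.335,.942,0]);z=np.array([0,0,1.])
print("observed tip px",[317,278])
g=e+z*.0125
for th in(0,15,30,45,60):
    a=d*np.cos(np.radians(th))+z*np.sin(np.radians(th))
    print(th,px("wrist",[g+a*(110-96)/1e3,g+a*(76-96)/1e3]).round())
E
```

```text
observed tip px [317, 278]
0 [[315. 284.]
 [314. 363.]]
15 [[315. 289.]
 [314. 354.]]
30 [[314. 296.]
 [314. 344.]]
45 [[314. 305.]
 [315. 333.]]
60 [[314. 315.]
 [315. 321.]]
```

The tip pixel gives θ≈0, so the bottle was lifted stiff. I loosen the grip in small steps so the base can swing down.

```bash

python3 -m crank '[{"tx":0,"ty":0,"tz":-0.15,"turn":0,"jaw":0.516},{"tx":0,"ty":0,"tz":-0.15,"turn":0,"jaw":0.516},{"tx":0,"ty":0,"tz":-0.15,"turn":0,"jaw":0.516}]'
cat > tip.py <<'E'
from h import *
im=bot.snapshot("wrist");hsv=cv2.cvtColor(im,cv2.COLOR_RGB2HSV)
m=((hsv[...,0]<8)|(hsv[...,0]>172))&(hsv[...,1]>120);m[:,:280]=0;m[:,360:]=0
v,u=np.nonzero(m);o=bot.get_obs();print("red rows",v.min(),v.max(),"u",u.mean().round(),"f",np.round(o["finger_force"],2),np.round(o["gripper_width"],4))
E
python3 tip.py
python3 -m crank '[{"tx":0,"ty":0,"tz":0,"turn":0,"jaw":0.512},{"tx":0,"ty":0,"tz":0,"turn":0,"jaw":0.512},{"tx":0,"ty":0,"tz":0,"turn":0,"jaw":0.512}]'
python3 tip.py
python3 -m crank '[{"tx":0,"ty":0,"tz":0,"turn":0,"jaw":0.508},{"tx":0,"ty":0,"tz":0,"turn":0,"jaw":0.508},{"tx":0,"ty":0,"tz":0,"turn":0,"jaw":0.508}]'
python3 tip.py
```

```text
t: 3.6
eef_pos: [0.5969, -0.2597, 0.0909]
orientation: [-0.001, 0.815, 0.58, -0.001]
force: [-0.5, -1.1, -0.3]
gripper_width: 0.0205
finger_force: 6.7
red rows 279 373 u 317.0 f 6.68 0.0207
t: 3.95
eef_pos: [0.5976, -0.2603, 0.0924]
orientation: [0.0, 0.815, 0.58, 0.0]
force: [-0.2, -0.8, -1.0]
gripper_width: 0.0209
finger_force: 3.4
red rows 279 373 u 317.0 f 3.41 0.0212
t: 4.3
eef_pos: [0.5975, -0.2602, 0.092]
orientation: [0.0, 0.815, 0.58, 0.0]
force: [0.3, -0.2, -0.5]
gripper_width: 0.0208
finger_force: 0.0
red rows 261 343 u 317.0 f 0.0 0.0211
```

```bash
python3 - <<'E'
from h import *
e=np.array(bot.get_obs()["eef_pos"]);d=np.array([.335,.942,0]);z=np.array([0,0,1.])
c=bot.get_calibration("wrist")
for zz in(.0835,):
  for v in(261,):
    p=proj_ray(0,np.array([[317.,v]]),zz,c)[0];q=proj_ray(0,np.array([[317.,343]]),zz+.008,c)[0];print("tip",p,"joint",q,(p-e)@d,(q-e)@d)
im=bot.snapshot("top")[140:260,160:360,::-1];im2=bot.snapshot("scene")[120:240,220:420,::-1]
cv2.imwrite("pics/m4.png",cv2.resize(np.hstack([im,im2]),None,fx=2,fy=2,interpolation=2))
E
```

```text
tip [ 0.60393471 -0.24471712  0.0835    ] joint [ 0.59232254 -0.27805519  0.0915    ] 0.016808864366570503 -0.01848567346009236
```

View pics/m4.png

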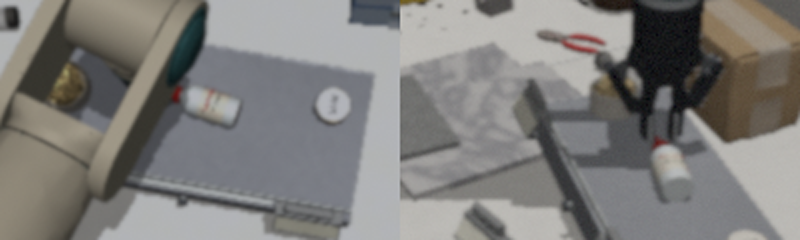

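The bottle lies flat on the deck again, its joint now at about (0.592,-0.278). I regrip nearer the spout's end, where the contact is shorter and the gravity lever longer.

```bash

python3 -m crank '[{"tx":0,"ty":0,"tz":0,"turn":0,"jaw":0.4},{"tx":0.025,"ty":0.069,"tz":0,"turn":0,"jaw":0.4},{"tx":0.025,"ty":0.069,"tz":-0.1,"turn":0,"jaw":0.4},{"tx":0.025,"ty":0.069,"tz":-0.147,"turn":0,"jaw":0.4},{"tx":0.025,"ty":0.069,"tz":-0.147,"turn":0,"jaw":0.52},{"tx":0.025,"ty":0.069,"tz":-0.147,"turn":0,"jaw":0.52},{"tx":0.025,"ty":0.069,"tz":-0.147,"turn":0,"jaw":0.52}]'
python3 tip.py
python3 -m crank '[{"tx":0,"ty":0,"tz":0.1,"turn":0,"jaw":0.516},{"tx":0,"ty":-0.03,"tz":0.2,"turn":0,"jaw":0.516},{"tx":0,"ty":-0.03,"tz":0.2,"turn":0,"jaw":0.516}]'
python3 tip.py
python3 -m crank '[{"tx":0,"ty":0,"tz":0,"turn":0,"jaw":0.513},{"tx":0,"ty":0,"tz":0,"turn":0,"jaw":0.513},{"tx":0,"ty":0,"tz":0,"turn":0,"jaw":0.513}]'
python3 tip.py
```

```text
t: 5.15
eef_pos: [0.6012, -0.25, 0.0699]
orientation: [0.0, 0.815, 0.579, 0.0]
force: [-0.8, -0.5, -0.3]
gripper_width: 0.0204
finger_force: 6.8
red rows 311 407 u 317.0 f 6.82 0.0206
t: 5.5
eef_pos: [0.6028, -0.2558, 0.1045]
orientation: [0.003, 0.815, 0.579, 0.002]
force: [0.1, -0.6, 0.7]
gripper_width: 0.0208
finger_force: 5.8
red rows 313 391 u 317.0 f 5.83 0.0205
t: 5.85
eef_pos: [0.6009, -0.2541, 0.0992]
orientation: [-0.0, 0.815, 0.58, -0.0]
force: [-0.1, 1.2, 1.0]
gripper_width: 0.0207
finger_force: 3.4
red rows 312 393 u 317.0 f 3.35 0.0206
```

Row 407→393 shows it is pivoting now. I lift on along the arc.

```bash

python3 -m crank '[{"tx":-0.02,"ty":-0.05,"tz":0.08,"turn":0,"jaw":0.513},{"tx":-0.04,"ty":-0.11,"tz":0.15,"turn":0,"jaw":0.513},{"tx":-0.06,"ty":-0.17,"tz":0.2,"turn":0,"jaw":0.513},{"tx":-0.085,"ty":-0.24,"tz":0.25,"turn":0,"jaw":0.513},{"tx":-0.085,"ty":-0.24,"tz":0.25,"turn":0,"jaw":0.513},{"tx":-0.085,"ty":-0.24,"tz":0.25,"turn":0,"jaw":0.513}]'
cat >> tip.py <<'E'
e=np.array(o["eef_pos"]);d=np.array([.335,.942,0]);z=np.array([0,0,1.]);g=e+z*.0135
for th in range(0,91,15):
    a=d*np.cos(np.radians(th))+z*np.sin(np.radians(th));up=z*np.cos(np.radians(th))-d*np.sin(np.radians(th))
    print(th,px("wrist",[g+a*.008,g-a*.028+up*.008])[:,1].round(),end=" ")
print()
E
python3 tip.py
python3 - <<'E'
from h import *
cv2.imwrite("pics/m5.png",cv2.resize(np.hstack([bot.snapshot("scene")[120:240,240:400,::-1],bot.snapshot("wrist")[220:460:2,160:480:2,::-1]]),None,fx=2.4,fy=2.4,interpolation=2))
E
```

```text
t: 6.5
eef_pos: [0.5884, -0.2908, 0.1375]
orientation: [0.0, 0.815, 0.579, 0.0]
force: [0.7, 0.1, 0.8]
gripper_width: 0.0207
finger_force: 3.7
red rows 312 363 u 317.0 f 3.7 0.0209
0 [300. 394.] 15 [303. 384.] 30 [307. 372.] 45 [312. 357.] 60 [317. 341.] 75 [323. 324.] 90 [329. 308.]
```

View pics/m5.png

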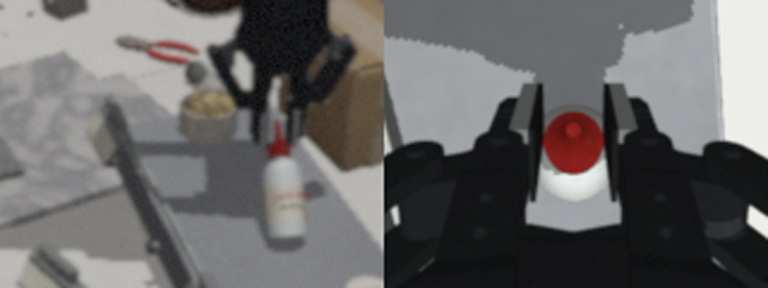

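The bottle is now about 45° tilted, with the wrist view looking down on the cap at (573,140). I continue the arc with the base edge on the deck.

```bash

python3 -m crank '[{"tx":-0.027,"ty":-0.075,"tz":0.042,"turn":0,"jaw":0.513},{"tx":-0.054,"ty":-0.15,"tz":0.075,"turn":0,"jaw":0.513},{"tx":-0.084,"ty":-0.235,"tz":0.1,"turn":0,"jaw":0.513},{"tx":-0.114,"ty":-0.32,"tz":0.117,"turn":0,"jaw":0.513},{"tx":-0.145,"ty":-0.405,"tz":0.115,"turn":0,"jaw":0.513},{"tx":-0.175,"ty":-0.49,"tz":0.107,"turn":0,"jaw":0.513},{"tx":-0.175,"ty":-0.49,"tz":0.107,"turn":0,"jaw":0.513}]'
python3 tip.py
python3 - <<'E'
from h import *
cv2.imwrite("pics/m6.png",cv2.resize(np.hstack([bot.snapshot("scene")[120:240,240:400,::-1],bot.snapshot("wrist")[220:460:2,160:480:2,::-1]]),None,fx=2.4,fy=2.4,interpolation=2))
E
```

```text
t: 7.35
eef_pos: [0.5609, -0.3658, 0.1525]
orientation: [-0.0, 0.816, 0.579, -0.0]
force: [0.4, 0.5, -0.6]
gripper_width: 0.0209
finger_force: 3.5
red rows 309 357 u 317.0 f 3.49 0.0208
0 [300. 394.] 15 [303. 384.] 30 [307. 372.] 45 [312. 357.] 60 [317. 341.] 75 [323. 324.] 90 [329. 308.]
```

View pics/m6.png

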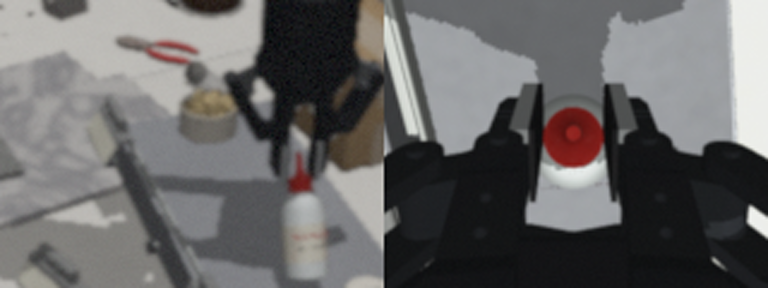

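The view shows the cap and body nearly concentric along the camera's slanted line of sight, so the bottle is about 65° up, leaning along +d. I lift it just clear, loosen slightly, and let it swing further.

```bash

cat > tip.py <<'E'
from h import *
im=bot.snapshot("wrist");hsv=cv2.cvtColor(im,cv2.COLOR_RGB2HSV)
m=((hsv[...,0]<8)|(hsv[...,0]>172))&(hsv[...,1]>120);m[:,:280]=0;m[:,360:]=0
v,u=np.nonzero(m);o=bot.get_obs()
# bright spout-tip spot centre vs cap: rows; body white along central columns
col=im[280:440,300:334].astype(int);w=(col.min(2)>135).mean(1)>.6;r=np.nonzero(w)[0]+280
print("red rows",v.min(),v.max(),"white rows below cap",r[(r>v.max()-3)][:1],r[r>v.max()-3][-1:],"f",np.round(o["finger_force"],2),np.round(o["gripper_width"],4),np.round(o["eef_pos"],4))
E
python3 tip.py
python3 -m crank '[{"tx":0,"ty":0,"tz":0.05,"turn":0,"jaw":0.513},{"tx":0,"ty":0,"tz":0.05,"turn":0,"jaw":0.5115},{"tx":0,"ty":0,"tz":0.05,"turn":0,"jaw":0.5115},{"tx":0,"ty":0,"tz":0.05,"turn":0,"jaw":0.5115}]'
python3 tip.py
python3 -m crank '[{"tx":-0.07,"ty":-0.18,"tz":0,"turn":0,"jaw":0.5115},{"tx":-0.07,"ty":-0.18,"tz":0,"turn":0,"jaw":0.5115},{"tx":0.01,"ty":0.03,"tz":0,"turn":0,"jaw":0.5115},{"tx":0.04,"ty":0.1,"tz":0,"turn":0,"jaw":0.5115},{"tx":0.12,"ty":0.34,"tz":0,"turn":0,"jaw":0.513},{"tx":0.24,"ty":0.67,"tz":0,"turn":0,"jaw":0.513},{"tx":0.24,"ty":0.67,"tz":0,"turn":0,"jaw":0.513}]'
python3 tip.py
```

```text
red rows 309 358 white rows below cap [359] [409] f 3.49 0.0208 [ 0.5623 -0.3633  0.1531]
t: 7.95
eef_pos: [0.5622, -0.3637, 0.1609]
orientation: [0.0, 0.815, 0.58, 0.0]
force: [1.2, -0.3, -1.1]
gripper_width: 0.0207
finger_force: 2.2
red rows 302 350 white rows below cap [352] [409] f 2.17 0.0208 [ 0.5621 -0.3637  0.1607]
t: 8.7
eef_pos: [0.6001, -0.2579, 0.161]
orientation: [-0.0, 0.813, 0.582, 0.001]
force: [0.6, -1.0, 0.0]
gripper_width: 0.0205
finger_force: 2.3
red rows 267 345 white rows below cap [343] [409] f 2.27 0.021 [ 0.5994 -0.26    0.161 ]
```

```bash
python3 - <<'E'
from h import *
im=bot.snapshot("wrist");cv2.imwrite("pics/n7.png",im[:,:,::-1]);hsv=cv2.cvtColor(im,cv2.COLOR_RGB2HSV)
m=((hsv[...,0]<8)|(hsv[...,0]>172))&(hsv[...,1]>120);m[:,:280]=0;m[:,360:]=0
for r in range(264,350,4):
    u=np.nonzero(m[r])[0];print(r,len(u),u.mean().round() if len(u) else 0,end=" | ")
print()
for r in range(200,440,12):print(r,im[r,317].tolist(),im[r,297].tolist())
t=bot.snapshot("top");cv2.imwrite("pics/t7.png",t[:,:,::-1])
s=bot.snapshot("scene");hs=cv2.cvtColor(s,cv2.COLOR_RGB2HSV);mm=((hs[...,0]<8)|(hs[...,0]>172))&(hs[...,1]>110);mm[:120]=0;mm[280:]=0;mm[:,:300]=0;mm[:,420:]=0
n,l,st,c=cv2.connectedComponentsWithStats(mm.astype(np.uint8));print(st,c.round());cv2.imwrite("pics/s7.png",s[:,:,::-1])
E
```

```text
264 0 0 | 268 15 317.0 | 272 31 317.0 | 276 39 317.0 | 280 43 317.0 | 284 45 317.0 | 288 45 317.0 | 292 45 317.0 | 296 47 317.0 | 300 51 317.0 | 304 46 316.0 | 308 41 317.0 | 312 33 317.0 | 316 17 317.0 | 320 15 317.0 | 324 13 317.0 | 328 13 317.0 | 332 11 317.0 | 336 11 317.0 | 340 10 316.0 | 344 8 316.0 | 348 0 0 | 
200 [127, 124, 111] [113, 111, 99]
212 [126, 124, 111] [115, 112, 101]
224 [127, 130, 129] [116, 115, 107]
236 [133, 136, 134] [117, 121, 119]
248 [145, 150, 148] [129, 133, 132]
260 [157, 162, 160] [139, 144, 142]
272 [105, 21, 19] [131, 132, 130]
284 [146, 34, 30] [86, 17, 16]
296 [134, 32, 28] [117, 27, 22]
308 [128, 27, 23] [103, 44, 42]
320 [121, 24, 21] [159, 161, 164]
332 [116, 25, 21] [157, 160, 163]
344 [130, 35, 33] [155, 158, 161]
356 [155, 158, 162] [154, 157, 161]
368 [157, 160, 163] [158, 162, 165]
380 [154, 156, 160] [156, 158, 162]
392 [157, 160, 163] [157, 159, 162]
404 [154, 157, 160] [153, 155, 159]
416 [15, 17, 18] [16, 17, 19]
428 [18, 18, 19] [17, 17, 20]
[[     0      0    640    480 307113]
 [   307    138     13      3     15]
 [   302    141     15      5     21]
 [   349    162      7      9     51]] [[319. 240.]
 [313. 139.]
 [309. 144.]
 [352. 166.]]
```

```bash
cat > th.py <<'E'
from h import *
im=bot.snapshot("wrist");hsv=cv2.cvtColor(im,cv2.COLOR_RGB2HSV);o=bot.get_obs()
m=((hsv[...,0]<8)|(hsv[...,0]>172))&(hsv[...,1]>120);m[:,:280]=0;m[:,360:]=0
w=m.sum(1);v=np.nonzero(w)[0];k=np.nonzero(w>=40)[0]
print("rows",v.min(),v.max(),"wide",k.min(),k.max(),w.max(),"u",np.nonzero(m)[1].mean().round(1),"f",np.round(o["finger_force"],2),np.round(o["gripper_width"],4),np.round(o["eef_pos"],4))
e=np.array(o["eef_pos"]);R=np.array(bot.get_calibration("wrist")["pose"])
d=R[:3,1].copy();d[2]=0;d/=np.linalg.norm(d);z=np.array([0,0,1.]);s_=np.cross(d,z)
for th in range(60,126,10):
    a=d*np.cos(np.radians(th))+z*np.sin(np.radians(th));up=np.cross(s_,a)
    for dz in(-.002,.006):
        J=e+z*(.0+dz) # joint-plane centre
        t=np.linspace(0,2*np.pi,60)[:,None];ring=lambda s,r:J+a*s+r*(np.cos(t)*up+np.sin(t)*s_)
        p=px("wrist",ring(.001,.0105));q=px("wrist",ring(.009,.0105));tp=px("wrist",J+a*.034)
        print(th,dz,"ring",p[:,1].min().round(),p[:,1].max().round(),"top ring",q[:,1].max().round(),"tip",tp[0,1].round(),"width",np.ptp(p[:,0]).round())
E
python3 th.py
```

```text
rows 271 343 wide 282 312 48 u 316.8 f 2.23 0.0207 [ 0.5977 -0.2645  0.1608]
60 -0.002 ring 278.0 327.0 top ring 327.0 tip 292.0 width 49.0
60 0.006 ring 285.0 337.0 top ring 337.0 tip 301.0 width 51.0
70 -0.002 ring 278.0 328.0 top ring 330.0 tip 309.0 width 49.0
70 0.006 ring 285.0 337.0 top ring 340.0 tip 320.0 width 52.0
80 -0.002 ring 279.0 327.0 top ring 333.0 tip 327.0 width 49.0
80 0.006 ring 286.0 336.0 top ring 343.0 tip 339.0 width 52.0
90 -0.002 ring 281.0 326.0 top ring 335.0 tip 343.0 width 49.0
90 0.006 ring 288.0 335.0 top ring 345.0 tip 356.0 width 52.0
100 -0.002 ring 283.0 324.0 top ring 336.0 tip 358.0 width 49.0
100 0.006 ring 290.0 333.0 top ring 346.0 tip 371.0 width 52.0
110 -0.002 ring 286.0 321.0 top ring 335.0 tip 370.0 width 49.0
110 0.006 ring 293.0 330.0 top ring 345.0 tip 384.0 width 52.0
120 -0.002 ring 289.0 318.0 top ring 334.0 tip 379.0 width 49.0
120 0.006 ring 297.0 327.0 top ring 344.0 tip 393.0 width 51.0
```

The wide flange is above and the narrow tip below, with an extent of 72–78 rows. So the bottle has swung to about 95–100° and is hanging nearly upright, with its base about 8 mm above the deck. I move gently to the middle and lower it.

```bash

python3 -m crank '[{"tx":-0.02,"ty":-0.04,"tz":0,"turn":0,"jaw":0.513},{"tx":-0.045,"ty":-0.1,"tz":0,"turn":0,"jaw":0.513},{"tx":-0.07,"ty":-0.16,"tz":0,"turn":0,"jaw":0.513},{"tx":-0.085,"ty":-0.19,"tz":0,"turn":0,"jaw":0.513},{"tx":-0.093,"ty":-0.2,"tz":0,"turn":0,"jaw":0.513},{"tx":-0.093,"ty":-0.2,"tz":0,"turn":0,"jaw":0.513}]'
python3 th.py | head -1
python3 -m crank '[{"tx":0,"ty":0,"tz":-0.02,"turn":0,"jaw":0.513},{"tx":0,"ty":0,"tz":-0.04,"turn":0,"jaw":0.513},{"tx":0,"ty":0,"tz":-0.055,"turn":0,"jaw":0.513},{"tx":0,"ty":0,"tz":-0.07,"turn":0,"jaw":0.513},{"tx":0,"ty":0,"tz":-0.07,"turn":0,"jaw":0.513}]'
python3 th.py | head -1
```

```text
t: 9.55
eef_pos: [0.584, -0.2937, 0.1608]
orientation: [0.0, 0.815, 0.579, 0.0]
force: [0.2, -0.1, -0.5]
gripper_width: 0.0211
finger_force: 2.2
rows 272 343 wide 283 312 48 u 316.8 f 2.23 0.0207 [ 0.5842 -0.2934  0.1608]
t: 10.1
eef_pos: [0.5844, -0.2933, 0.1507]
orientation: [0.0, 0.815, 0.58, 0.0]
force: [-0.5, -0.1, 3.0]
gripper_width: 0.0208
finger_force: 2.7
rows 274 346 wide 284 315 53 u 316.7 f 2.7 0.0206 [ 0.5844 -0.2934  0.1507]
```

```bash

python3 -m crank '[{"tx":0,"ty":0,"tz":0.01,"turn":0,"jaw":0.505},{"tx":0,"ty":0,"tz":0.01,"turn":0,"jaw":0.49},{"tx":0,"ty":0,"tz":0.01,"turn":0,"jaw":0.45},{"tx":0,"ty":0,"tz":0.01,"turn":0,"jaw":0.3},{"tx":0,"ty":0,"tz":0.01,"turn":0,"jaw":0.2},{"tx":0,"ty":0,"tz":0.01,"turn":0,"jaw":0.2}]'
python3 th.py | head -1
```

```text
t: 10.75
eef_pos: [0.5842, -0.2933, 0.1517]
orientation: [-0.0, 0.815, 0.58, -0.0]
force: [-0.2, -0.4, -0.1]
gripper_width: 0.0338
finger_force: 0.0
rows 246 305 wide 258 287 49 u 317.7 f 0.0 0.0343 [ 0.5842 -0.2933  0.1518]
```

The extent is now 59 rows, matching the 90° prediction, so the bottle settled upright. I retreat upward and go over the loose holder.

```bash

python3 -m crank '[{"tx":0,"ty":0,"tz":0.15,"turn":0,"jaw":0.2},{"tx":0,"ty":0,"tz":0.4,"turn":0,"jaw":0.2},{"tx":0,"ty":0,"tz":0.4,"turn":0,"jaw":0.2}]'
python3 -m crank '[{"tx":-0.68,"ty":0.17,"tz":0,"turn":0.285,"jaw":0.2},{"tx":-0.68,"ty":0.17,"tz":0,"turn":0.285,"jaw":0.2},{"tx":-0.68,"ty":0.17,"tz":0,"turn":0.285,"jaw":0.2}]'
python3 -m crank '[{"tx":-0.68,"ty":0.17,"tz":-0.2,"turn":0.285,"jaw":0.2},{"tx":-0.68,"ty":0.17,"tz":-0.2,"turn":0.285,"jaw":0.2},{"tx":-0.68,"ty":0.17,"tz":-0.2,"turn":0.285,"jaw":0.2},{"tx":-0.68,"ty":0.17,"tz":-0.2,"turn":0.285,"jaw":0.2}]'
python3 - <<'E'
from h import *
import json
c=bot.get_calibration("wrist");w=bot.snapshot("wrist")[:,:,::-1];json.dump({k:np.array(v).tolist() for k,v in c.items()},open("w8.json","w"))
s=bot.snapshot("scene")[:,:,::-1];t=bot.snapshot("top")[:,:,::-1]
for n,i in zip("wst",(w,s,t)):cv2.imwrite(f"pics/{n}8.png",i)
o=np.zeros((600,800,3),np.uint8);o[:420,:560]=cv2.resize(w,(560,420),interpolation=cv2.INTER_AREA)
o[:360,560:]=cv2.resize(s[120:270,280:380],(240,360),interpolation=2);o[420:600,:420]=cv2.resize(t[140:260,160:440],(420,180),interpolation=2);cv2.imwrite("pics/v10.png",o)
E
```

```text
t: 11.1
eef_pos: [0.5858, -0.2942, 0.2186]
orientation: [0.005, 0.815, 0.58, 0.002]
force: [-0.1, 0.6, 1.5]
gripper_width: 0.0344
finger_force: 0.0
t: 11.4
eef_pos: [0.4775, -0.2661, 0.2093]
orientation: [-0.003, 0.719, 0.695, -0.001]
force: [0.2, -0.0, -0.4]
gripper_width: 0.0343
finger_force: 0.0
t: 11.8
eef_pos: [0.3797, -0.2424, 0.1821]
orientation: [0.001, 0.609, 0.793, 0.0]
force: [-0.0, -0.4, 0.8]
gripper_width: 0.0341
finger_force: 0.0
```

View pics/v10.png

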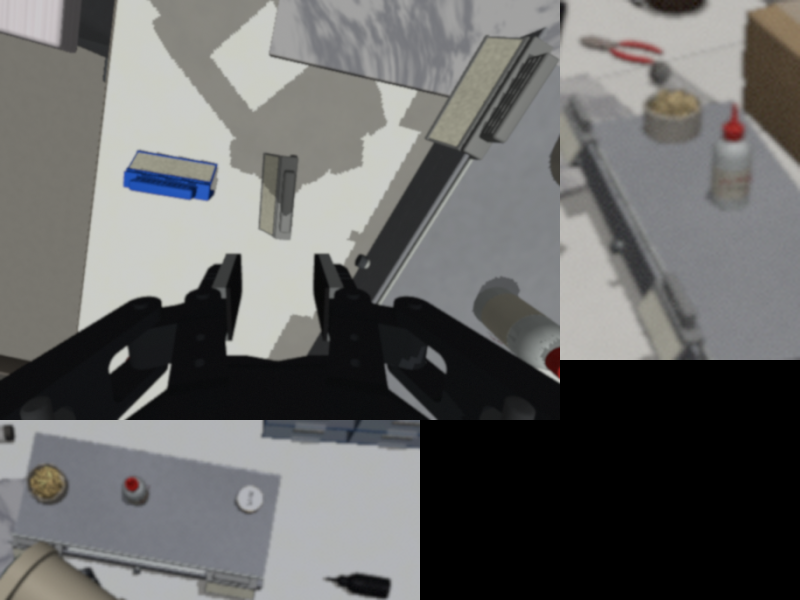

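The bottle stands upright (side view, around (732,170)). The pot, tin and black bottle are undisturbed. The loose holder is at full-frame (318,223), its fin the dark strip near (327,196)–(327,246). I measure both numerically.

```bash
python3 - <<'E'
from h import *
import json
c=json.load(open("w8.json"));w=cv2.imread("pics/w8.png");g=cv2.cvtColor(w,cv2.COLOR_BGR2GRAY)
for r in range(176,276,8):print(r,g[r,294:346:2].tolist())
for u in (324,328,332):print("col",u,g[168:282:3,u].tolist())
O=np.array([.5641,-.2912]);ya=np.radians(-10.94);x=np.array([np.cos(ya),np.sin(ya)]);y=np.array([-x[1],x[0]])
for n in("t8","s8"):
    im=cv2.imread(f"pics/{n}.png");h=cv2.cvtColor(im,cv2.COLOR_BGR2HSV);m=((h[...,0]<8)|(h[...,0]>172))&(h[...,1]>120)
    b=(225,165,275,205) if n=="t8" else (335,155,370,190)
    k=np.zeros_like(m);k[b[1]:b[3],b[0]:b[2]]=m[b[1]:b[3],b[0]:b[2]];v,u=np.nonzero(k)
    print(n,len(u),u.mean(),v.mean(),u.min(),u.max(),v.min(),v.max())
    for zz in(.15,):
        p=P("top" if n=="t8" else "scene",[u.mean(),v.mean()],zz)[0,:2];print(p,(p-O)@x,(p-O)@y)
E
```

```text
176 [131, 131, 131, 108, 77, 73, 71, 74, 80, 87, 96, 105, 112, 122, 126, 129, 130, 133, 131, 115, 107, 111, 120, 132, 134, 134]
184 [134, 133, 132, 101, 85, 99, 102, 100, 99, 99, 99, 96, 74, 65, 75, 83, 81, 83, 82, 83, 84, 84, 83, 101, 130, 134]
192 [135, 135, 127, 87, 92, 100, 101, 101, 102, 101, 98, 90, 67, 68, 79, 81, 80, 80, 80, 82, 83, 84, 84, 115, 134, 133]
200 [145, 135, 121, 83, 94, 99, 98, 99, 99, 97, 99, 83, 67, 69, 76, 61, 69, 78, 80, 82, 82, 74, 87, 129, 135, 134]
208 [203, 201, 155, 93, 100, 99, 99, 98, 97, 98, 94, 74, 65, 74, 70, 62, 73, 80, 81, 82, 80, 71, 108, 132, 133, 133]
216 [203, 197, 143, 131, 144, 143, 129, 103, 98, 98, 90, 68, 68, 77, 69, 63, 77, 80, 81, 82, 77, 79, 121, 142, 168, 190]
224 [203, 190, 126, 133, 142, 140, 144, 142, 142, 137, 101, 68, 68, 74, 59, 68, 78, 80, 81, 81, 74, 123, 194, 204, 204, 203]
232 [203, 175, 129, 145, 144, 144, 145, 145, 144, 141, 112, 98, 104, 87, 64, 73, 79, 80, 81, 78, 82, 166, 202, 204, 203, 204]
240 [201, 156, 120, 145, 146, 144, 145, 147, 147, 138, 104, 103, 125, 102, 67, 76, 79, 80, 80, 75, 113, 193, 203, 204, 204, 204]
2
[... 618 characters left out ...]
7, 68, 70, 71, 73, 75, 75, 76, 80, 108, 130, 130, 130, 130, 130, 122, 127, 130, 148, 203, 203]
col 328 [134, 134, 135, 125, 79, 82, 82, 82, 80, 52, 74, 80, 79, 79, 80, 80, 80, 80, 80, 80, 80, 80, 80, 80, 80, 80, 115, 130, 129, 129, 129, 128, 123, 127, 130, 144, 202, 203]
col 332 [134, 134, 134, 92, 75, 83, 82, 82, 82, 54, 73, 81, 83, 82, 82, 82, 82, 82, 80, 81, 80, 79, 78, 76, 75, 94, 108, 106, 100, 103, 109, 125, 134, 152, 168, 183, 203, 203]
t8 54 247.38888888888889 182.38888888888889 244 251 179 186
[ 0.58754918 -0.27615802] 0.020168347437557604 0.019218819443966063
s8 53 351.9622641509434 173.39622641509433 349 355 167 177
[ 0.5862848 -0.2816933] 0.019977436126183648 0.013544185819753848
```

```bash
python3 - <<'E'
from h import *
import json
c=json.load(open("w8.json"));Q=lambda uv,z:proj_ray(0,np.array(uv,float),z,c)[:,:2]
p=Q([[325,198],[336.5,197],[333,245],[322.5,245.5]],.046);print(p.round(4));print("len",np.linalg.norm(p[0]-p[3]),np.linalg.norm(p[1]-p[2]),"w",np.linalg.norm(p[0]-p[1]),np.linalg.norm(p[2]-p[3]))
yd=(p[0]+p[1]-p[2]-p[3]);yd/=np.linalg.norm(yd);print("yaw",np.degrees(np.arctan2(-yd[0],yd[1])),"ctr",p.mean(0))
q=Q([[318,179],[340,180],[333,270],[313,268]],.030);print("shoulder",q.round(4),np.linalg.norm(q[1]-q[2]),"ctr",q.mean(0));yd=(q[1]-q[2]);print(np.degrees(np.arctan2(-yd[0],yd[1])))
o=bot.get_obs();print(o["eef_pos"],o["orientation"])
# triangulate bottle tip from top+scene
def ray(n,uv):
    K=bot.get_calibration(n);a=P(n,uv,.1)[0];b=P(n,uv,.2)[0];return a,(b-a)/np.linalg.norm(b-a)
a,u=ray("top",[247.4,182.4]);b,v=ray("scene",[352,173.4]);A=np.c_[u,-v];s=np.linalg.lstsq(A,b-a,rcond=None)[0];print("bottle",a+u*s[0],b+v*s[1])
E
```

```text
[[ 0.3787 -0.2144]
 [ 0.387  -0.2114]
 [ 0.3946 -0.2487]
 [ 0.3867 -0.2512]]
len 0.03763306009385253 0.03801259090652864 w 0.008819696953441097 0.008318198823568728
yaw 11.8182676376219 ctr [ 0.38676613 -0.23143158]
shoulder [[ 0.3703 -0.2032]
 [ 0.3874 -0.1994]
 [ 0.4023 -0.2738]
 [ 0.3853 -0.2764]] 0.07585189430449309 ctr [ 0.38633115 -0.23820498]
11.282937698406062
[ 0.38177291 -0.24311369  0.18328841] [1.57606578e-03 6.08794500e-01 7.93326386e-01 1.33433336e-04]
bottle [ 0.58847214 -0.27569689  0.14603067] [ 0.58989176 -0.27647945  0.14627425]
```

```bash

python3 -m crank '[{"tx":0.035,"ty":0.035,"tz":-0.25,"turn":-0.057,"jaw":0.2},{"tx":0.035,"ty":0.035,"tz":-0.55,"turn":-0.057,"jaw":0.2},{"tx":0.035,"ty":0.035,"tz":-0.8,"turn":-0.057,"jaw":0.2},{"tx":0.035,"ty":0.035,"tz":-0.93,"turn":-0.057,"jaw":0.2},{"tx":0.035,"ty":0.035,"tz":-0.98,"turn":-0.057,"jaw":0.2},{"tx":0.035,"ty":0.035,"tz":-0.98,"turn":-0.057,"jaw":0.2}]'
python3 -m crank '[{"tx":0,"ty":0,"tz":0,"turn":0,"jaw":0.6},{"tx":0,"ty":0,"tz":0,"turn":0,"jaw":0.9},{"tx":0,"ty":0,"tz":0,"turn":0,"jaw":0.9},{"tx":0,"ty":0,"tz":0,"turn":0,"jaw":0.9},{"tx":0,"ty":0,"tz":0,"turn":0,"jaw":0.9}]' 60
```

```text
t: 12.55
eef_pos: [0.3862, -0.2373, 0.0346]
orientation: [-0.0, 0.632, 0.775, 0.0]
force: [-0.0, -0.4, 0.3]
gripper_width: 0.0342
finger_force: 0.0
t: 13.05
eef_pos: [0.3867, -0.2379, 0.0365]
orientation: [0.002, 0.632, 0.775, 0.0]
force: [1.6, 0.1, 6.2]
gripper_width: 0.0081
finger_force: 61.5
```

```bash

python3 -m crank '[{"tx":0,"ty":0,"tz":0.1,"turn":0,"jaw":0.9},{"tx":0,"ty":0,"tz":0.4,"turn":0,"jaw":0.9},{"tx":0,"ty":0,"tz":0.7,"turn":0,"jaw":0.9},{"tx":0.2,"ty":-0.05,"tz":0.85,"turn":-0.12,"jaw":0.9},{"tx":0.4,"ty":-0.1,"tz":0.85,"turn":-0.25,"jaw":0.9},{"tx":0.61,"ty":-0.142,"tz":0.85,"turn":-0.375,"jaw":0.9},{"tx":0.61,"ty":-0.142,"tz":0.85,"turn":-0.375,"jaw":0.9},{"tx":0.61,"ty":-0.142,"tz":0.85,"turn":-0.375,"jaw":0.9}]'
python3 - <<'E'
from h import *
import json
c=bot.get_calibration("wrist");w=bot.snapshot("wrist")[:,:,::-1];json.dump({k:np.array(v).tolist() for k,v in c.items()},open("w9.json","w"));cv2.imwrite("pics/w9.png",w)
t=bot.snapshot("top")[:,:,::-1];cv2.imwrite("pics/t9.png",t);s=bot.snapshot("scene")[:,:,::-1];cv2.imwrite("pics/s9.png",s)
o=bot.get_obs();print(o["eef_pos"],o["orientation"],o["gripper_width"])
O=np.array([.5645,-.2892,0]);ya=np.radians(-10.94);x=np.array([np.cos(ya),np.sin(ya),0]);y=np.array([-x[1],x[0],0]);z=np.array([0,0,1])
W=lambda a,b,h:O+x*a/1e3+y*b/1e3+z*h/1e3
print("pred lip edges px:")
g=cv2.cvtColor(w,cv2.COLOR_BGR2GRAY)
for yy in(60,80,100):
    print(yy,{k:px(0,W(a,yy,h),c)[0].round(1).tolist() for k,a,h in(("lipf",-95,93),("lipb",-91,93),("guide f",-81.5,79),("guide b",-78,79))})
    r=int(px(0,W(-91,yy,93),c)[0,1].round());u0=int(px(0,W(-91,yy,93),c)[0,0])
    print("row",r,"from",u0-30,g[r,u0-30:u0+60:2].tolist())
E
```

```text
t: 13.85
eef_pos: [0.4767, -0.2582, 0.1616]
orientation: [-0.001, 0.77, 0.638, -0.0]
force: [0.5, -0.2, -0.4]
gripper_width: 0.0074
finger_force: 60.7
[ 0.47621188 -0.25831078  0.16252925] [ 5.22674215e-05  7.70747151e-01  6.37141134e-01 -4.49568095e-05] 0.007753595563852701
pred lip edges px:
60 {'lipf': [311.0, 180.8], 'lipb': [318.0, 180.8], 'guide f': [333.5, 178.9], 'guide b': [339.2, 178.9]}
row 181 from 287 [149, 148, 149, 149, 149, 148, 149, 149, 149, 149, 149, 150, 150, 151, 150, 130, 91, 95, 90, 89, 107, 131, 136, 137, 136, 110, 80, 103, 121, 104, 95, 95, 95, 96, 97, 96, 96, 95, 95, 95, 95, 95, 95, 96, 108]
80 {'lipf': [310.9, 144.6], 'lipb': [318.1, 144.6], 'guide f': [334.0, 144.9], 'guide b': [339.8, 144.9]}
row 145 from 288 [149, 149, 150, 149, 149, 150, 150, 150, 151, 151, 151, 151, 151, 150, 150, 117, 90, 96, 89, 91, 119, 135, 138, 139, 135, 102, 78, 106, 122, 100, 94, 95, 94, 94, 94, 94, 96, 97, 96, 97, 97, 97, 96, 96, 96]
100 {'lipf': [310.8, 106.5], 'lipb': [318.2, 106.6], 'guide f': [334.4, 109.3], 'guide b': [340.4, 109.3]}
row 107 from 288 [151, 151, 151, 151, 150, 150, 150, 150, 150, 150, 150, 150, 151, 151, 150, 119, 89, 96, 89, 87, 107, 134, 139, 141, 141, 113, 83, 91, 123, 114, 93, 94, 95, 96, 95, 95, 96, 96, 97, 97, 98, 97, 97, 96, 95]
```

```bash
python3 - <<'E'
from h import *
import json
c=json.load(open("w9.json"));g=cv2.cvtColor(cv2.imread("pics/w9.png"),cv2.COLOR_BGR2GRAY)
e=np.array([.4762,-.2583,.1625]);ya=np.radians(-10.84);x=np.array([np.cos(ya),np.sin(ya),0]);y=np.array([-x[1],x[0],0]);z=np.array([0,0,1])
H=lambda a,b,h:e+x*(a+4)/1e3+y*b/1e3+z*(h-35.5)/1e3
for n,p in dict(sh_b=(3,40,30),sh_f=(-12.5,40,30),fin_b=(1,28,46),fin_f=(-9,28,46),fin_b20=(1,20,46),fin_f20=(-9,20,46),tong_b=(3,40,0),face=(-29,40,0)).items():print(n,px(0,H(*p),c)[0].round(1))
for r in range(200,330,10):print(r,g[r,250:362:4].tolist())
E
```

```text
sh_b [331.1 209.9]
sh_f [293.3 209.9]
fin_b [327.  248.4]
fin_f [300.4 248.4]
fin_b20 [326.8 268.6]
fin_f20 [300.6 268.6]
tong_b [328.9 200. ]
face [263.5 199.9]
200 [194, 166, 150, 149, 149, 148, 147, 148, 148, 149, 149, 150, 149, 148, 149, 150, 149, 103, 94, 96, 133, 136, 83, 119, 98, 97, 98, 95]
210 [224, 224, 224, 210, 82, 111, 106, 90, 72, 64, 64, 74, 100, 124, 126, 126, 126, 83, 52, 52, 52, 118, 81, 119, 97, 98, 97, 96]
220 [224, 223, 224, 223, 88, 112, 116, 111, 112, 111, 110, 71, 77, 88, 89, 90, 89, 90, 90, 91, 90, 111, 81, 118, 96, 96, 96, 95]
230 [224, 224, 223, 223, 96, 110, 110, 112, 110, 110, 112, 70, 77, 88, 89, 88, 89, 90, 89, 90, 90, 111, 80, 118, 96, 96, 105, 97]
240 [224, 224, 224, 223, 112, 109, 113, 112, 115, 110, 111, 72, 75, 89, 88, 82, 81, 82, 82, 87, 89, 110, 80, 116, 97, 96, 108, 148]
250 [224, 224, 224, 224, 127, 109, 112, 110, 112, 109, 112, 70, 75, 87, 53, 57, 58, 60, 59, 57, 74, 107, 80, 115, 96, 113, 149, 148]
260 [224, 224, 224, 224, 153, 106, 111, 110, 108, 108, 107, 71, 73, 84, 71, 86, 87, 87, 88, 84, 72, 109, 82, 114, 120, 150, 149, 148]
270 [224, 224, 224, 224, 169, 100, 109, 112, 110, 110, 108, 69, 72, 87, 71, 85, 87, 87, 88, 84, 74, 145, 95, 124, 149, 148, 147, 147]
280 [224, 224, 224, 224, 181, 99, 109, 110, 109, 111, 108, 70, 73, 83, 70, 85, 88, 88, 88, 84, 80, 159, 119, 167, 148, 147, 148, 148]
290 [224, 224, 224, 224, 208, 92, 109, 108, 108, 108, 99, 71, 70, 66, 69, 86, 86, 87, 87, 83, 58, 75, 72, 85, 149, 149, 149, 150]
300 [224, 224, 224, 224, 211, 90, 109, 79, 69, 69, 72, 71, 71, 50, 37, 86, 86, 88, 87, 76, 18, 70, 72, 71, 92, 96, 96, 138]
310 [224, 224, 224, 224, 218, 63, 19, 19, 20, 40, 71, 71, 71, 30, 36, 85, 85, 87, 87, 76, 14, 66, 71, 71, 64, 20, 19, 19]
320 [224, 224, 224, 224, 206, 20, 16, 17, 16, 67, 71, 71, 70, 18, 35, 85, 86, 87, 87, 76, 15, 57, 72, 71, 72, 31, 17, 17]
```

```bash

python3 -m crank '[{"tx":0.036,"ty":-0.007,"tz":0,"turn":0,"jaw":0.9},{"tx":0.036,"ty":-0.007,"tz":-0.1,"turn":0,"jaw":0.9},{"tx":0.036,"ty":-0.007,"tz":-0.18,"turn":0,"jaw":0.9},{"tx":0.036,"ty":-0.007,"tz":-0.23,"turn":0,"jaw":0.9},{"tx":0.036,"ty":-0.007,"tz":-0.28,"turn":0,"jaw":0.9},{"tx":0.036,"ty":-0.007,"tz":-0.28,"turn":0,"jaw":0.9}]'
python3 -m crank '[{"tx":0,"ty":0,"tz":-0.02,"turn":0,"jaw":0.9},{"tx":0,"ty":0,"tz":-0.04,"turn":0,"jaw":0.9},{"tx":0,"ty":0,"tz":-0.06,"turn":0,"jaw":0.9},{"tx":0,"ty":0,"tz":-0.06,"turn":0,"jaw":0.9}]'
```

```text
t: 14.6
eef_pos: [0.4817, -0.2591, 0.1187]
orientation: [-0.001, 0.771, 0.637, -0.0]
force: [0.5, 0.2, 0.3]
gripper_width: 0.0077
finger_force: 60.7
t: 15.0
eef_pos: [0.4825, -0.2595, 0.1115]
orientation: [0.0, 0.771, 0.637, 0.0]
force: [0.5, 1.1, 3.4]
gripper_width: 0.0081
finger_force: 61.0
```

Free entry into the slot, with the spring contact starting where expected (about 3 N). I press on.

```bash

python3 -m crank '[{"tx":0,"ty":0,"tz":-0.015,"turn":0,"jaw":0.9},{"tx":0,"ty":0,"tz":-0.03,"turn":0,"jaw":0.9},{"tx":0,"ty":0,"tz":-0.03,"turn":0,"jaw":0.9}]'
python3 -m crank '[{"tx":0,"ty":0,"tz":-0.01,"turn":0,"jaw":0.9},{"tx":0,"ty":0,"tz":-0.02,"turn":0,"jaw":0.9},{"tx":0,"ty":0,"tz":-0.02,"turn":0,"jaw":0.9}]'
```

```text
t: 15.3
eef_pos: [0.4826, -0.2595, 0.1071]
orientation: [0.0, 0.771, 0.637, 0.0]
force: [-1.1, 0.1, 4.3]
gripper_width: 0.0081
finger_force: 61.4
t: 15.6
eef_pos: [0.4829, -0.2596, 0.1055]
orientation: [0.001, 0.771, 0.637, 0.0]
force: [-1.5, 2.8, 11.4]
gripper_width: 0.0075
finger_force: 62.0
```

```bash

python3 -m crank '[{"tx":0,"ty":0,"tz":-0.01,"turn":0,"jaw":0.9},{"tx":0,"ty":0,"tz":-0.01,"turn":0,"jaw":0.9},{"tx":0,"ty":0,"tz":-0.01,"turn":0,"jaw":0.9}]'
python3 - <<'E'
from h import *
w=bot.snapshot("wrist");cv2.imwrite("pics/w11.png",w[:,:,::-1]);c=bot.get_calibration("wrist")
o=bot.get_obs();print({k:np.round(o[k],4).tolist() for k in("eef_pos","orientation","force","moment","finger_force","gripper_width","t")})
e=np.array(o["eef_pos"]);O=np.array([.5681,-.2899]);ya=np.radians(-10.9);x=np.array([np.cos(ya),np.sin(ya)]);print("tcp riser",(e[:2]-O)@x*1e3,(e[:2]-O)@[-x[1],x[0]]*1e3)
g=cv2.cvtColor(w,cv2.COLOR_RGB2GRAY)
for r in range(150,290,14):print(r,g[r,270:362:3].tolist())
t=bot.snapshot("top");h=cv2.cvtColor(t,cv2.COLOR_RGB2HSV);m=((h[...,0]<8)|(h[...,0]>172))&(h[...,1]>120);v,u=np.nonzero(m[165:205,225:275]);print("bottle red",len(u),u.mean()+225 if len(u) else 0,v.mean()+165 if len(u) else 0)
E
```

```text
t: 15.9
eef_pos: [0.4831, -0.2597, 0.1054]
orientation: [0.001, 0.771, 0.637, 0.001]
force: [-4.3, 3.5, 18.1]
gripper_width: 0.0081
finger_force: 63.0
{'eef_pos': [0.4831, -0.2597, 0.1054], 'orientation': [0.0015, 0.7709, 0.637, 0.0006], 'force': [-5.018, 4.9425, 17.9344], 'moment': [0.7828, 1.0209, -0.0238], 'finger_force': 62.959, 'gripper_width': 0.0076, 't': 15.95}
tcp riser -89.14658038256599 13.581235183810232
150 [154, 153, 154, 153, 154, 154, 154, 154, 154, 154, 147, 89, 100, 92, 86, 105, 137, 141, 143, 133, 95, 85, 125, 112, 96, 96, 95, 96, 97, 97, 98]
164 [154, 153, 153, 154, 155, 155, 155, 155, 155, 156, 151, 93, 98, 92, 86, 105, 136, 141, 143, 129, 92, 88, 126, 110, 96, 98, 97, 98, 98, 98, 97]
178 [154, 154, 154, 154, 155, 154, 155, 155, 155, 156, 150, 92, 99, 92, 83, 105, 135, 140, 142, 128, 92, 91, 126, 110, 98, 98, 98, 98, 98, 97, 97]
192 [152, 152, 153, 153, 153, 153, 152, 154, 154, 154, 149, 92, 98, 93, 85, 107, 135, 140, 142, 128, 91, 94, 126, 104, 97, 97, 97, 98, 97, 98, 97]
206 [67, 67, 74, 91, 115, 132, 146, 152, 153, 154, 153, 95, 98, 92, 85, 107, 97, 55, 53, 54, 56, 98, 126, 99, 98, 98, 97, 98, 97, 98, 97]
220 [116, 120, 116, 117, 117, 115, 117, 98, 80, 75, 91, 93, 92, 93, 92, 93, 93, 93, 93, 93, 93, 90, 125, 101, 100, 99, 100, 100, 99, 99, 98]
234 [117, 117, 119, 117, 116, 116, 117, 98, 77, 75, 91, 92, 92, 92, 92, 92, 92, 93, 93, 93, 92, 91, 123, 99, 97, 98, 98, 98, 98, 97, 97]
248 [115, 114, 113, 115, 114, 113, 115, 98, 76, 75, 91, 88, 54, 53, 54, 53, 55, 54, 55, 56, 86, 94, 121, 98, 99, 98, 98, 97, 97, 97, 97]
262 [113, 114, 114, 114, 112, 114, 111, 100, 74, 76, 90, 81, 73, 87, 90, 90, 90, 91, 91, 84, 77, 102, 119, 97, 99, 98, 98, 97, 97, 99, 99]
276 [112, 115, 115, 116, 115, 113, 116, 105, 73, 74, 89, 79, 72, 86, 89, 89, 90, 91, 91, 83, 76, 103, 118, 99, 98, 97, 97, 98, 97, 109, 145]
bottle red 54 247.38888888888889 182.38888888888889
```

It is rigidly seated: 1.5 mm more command added 7 N without movement, and the height matches fully home at 69 mm. The bottle is unmoved, so I hand in.

```bash
python3 -c "
from cell import bot
print(bot.hand_in())"
```

```text
the job is handed in; nothing more can be done
None
```

I handed the job in at about 16 s of the 54 s. The bottle stands upright and released on the deck. The label holder is fully home behind the lip, held pressed at about 18 N, and is about 14 mm left of the riser's middle and within about 6 mm of the bottle's centre line.

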